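# Load a zinc bracket into a sliding bench jig

## Task

Set the long zinc bracket up in the holding jig for drilling: first slide the jig's carriage right back, away from the fixed jaw, to its end stop, then lay the long bracket down gently (not dropped), open side up, centred along the tops of the two raised rests and let go of it. Finally slide the carriage up until the bracket is nipped end to end between carriage and fixed jaw, still flat on both rests. Leave the short bracket and everything else on the bench where it is.

Things in the scene. Friction and masses are not known exactly. Their poses are not given: they have to be found in the camera images.
- jig: Holding jig fixed to the bench. Origin: underside of its base; local y is the slide direction, z up. Aluminium base 100 (x) x 295 (y from -155 to +140) x 18 mm high. Fixed dark steel jaw at the +y end: inner face at y = +120, 70 mm wide, 20 mm thick, top at z = 80 mm. Two stop lugs at the -y end limit the carriage.
- rests (a point): Point midway between the two raised steel rests, level with their flat tops, 50 mm above the bench; jig local (0, +55, 50) mm, axes as the jig's. Each rest is 30 mm wide (x) and 12 mm long (y); they stand 35 mm either side of this point along y. The fixed jaw's face is 65 mm from it (+y).
- carriage (a joint): Position (m) of the steel carriage along the jig's y: 0 = fully back at its end stop, grows towards the fixed jaw, max 0.185. Jaw face at local y = -85 mm + value; jaw opening = 205 mm - value. Jaw plate 96 mm wide, 14 mm thick, z 52 to 85 mm, on two side shoes (x = +-42 mm, 60 mm long, behind the face) that straddle the rests. Moves with 3 to 5 N and stays where it is left.
- tab_top (a point): Centre of the top edge of the carriage's upright push tab, 125 mm above the bench; axes as the jig's. Tab 50 mm wide (x), 14 mm thick (y, +-7 mm from this point), standing 40 mm above the jaw plate; it can be pushed on either face. Its +y face is flush with the carriage's jaw face.
- long_bracket: The long zinc bracket: straight U-channel, 130 mm long (local y), 40 mm wide (x), 30 mm high, walls 4 mm, open side up, about 0.3 kg. Origin: centre of its underside. Starts lying on the bench.
- short_bracket: Bystander: a zinc U-channel of the same section, only 80 mm long (local y), 40 mm wide, 30 mm high. Origin: centre of its underside.
- bowl: Bystander: brown ceramic bowl, 120 mm across, 55 mm high. Origin: centre of its underside.
- jar: Bystander: jar, 68 mm across, 90 mm high. Origin: centre of its underside.
- hammer: Bystander: hammer lying on the bench along its local x, in front of the jig, about 300 mm long. Origin: underside.

How it is judged (in metres and radians):
On the way, in this order (a step that is already met when the one before it is completed fails the run):
1. the carriage is fully back at its end stop (within 8 mm) (value of joint carriage below 0.008 m), for 0.2 s.
2. the long bracket lies flat on both rests, between the open jaws, let go (z of long_bracket in the frame of jig between 0.046 and 0.054 m and x of long_bracket in the frame of jig between -0.013 and 0.013 m and angle between long_bracket's own z axis and vertical below 0.06 rad and contact force between the fingers and long_bracket below 0.1 N and y of long_bracket in the frame of jig between 0.022 and 0.058 m and angle between the y axis of long_bracket and the y axis of jig, either way round below 0.2 rad and value of joint carriage below 0.06 m and linear speed of long_bracket below 0.03 m/s), for 0.2 s.
At the end, for the whole second after the job is handed in: Long bracket released, at rest, open side up, flat (0.06 rad) on both rests (height within 4 mm, sideways 13 mm, in line 0.06 rad), its end within 3.5 mm of the fixed jaw, and the carriage closed on its other end (opening 126 to 132.5 mm) (z of long_bracket in the frame of jig between 0.046 and 0.054 m and x of long_bracket in the frame of jig between -0.013 and 0.013 m and angle between long_bracket's own z axis and vertical below 0.06 rad and contact force between the fingers and long_bracket below 0.1 N and value of joint carriage between 0.0725 and 0.079 m and y of long_bracket in the frame of jig between 0.0515 and 0.0585 m and angle between the y axis of long_bracket and the y axis of jig, either way round below 0.06 rad and linear speed of long_bracket below 0.02 m/s); the robot touches nothing.
It fails at once if the long bracket is dropped or flung (faster than 0.5 m/s while not held: a fall of more than about 13 mm) (contact force between the fingers and long_bracket below 0.1 N and linear speed of long_bracket above 0.5 m/s).
It fails at once if the short bracket, bowl, jar or hammer is moved by more than 30 mm (distance of any of short_bracket, bowl, jar, hammer from where it was at the start of the episode above 0.03 m).
It also fails if it takes over 58 s, if anything falls off the work surface, if the arm or the gripper's body presses on something with over 40 N, if the wrist force passes 120 N, or if a joint passes its speed limit or range.

## Robot

A 6-joint arm with a two-finger parallel gripper is mounted at the origin on the work surface. World frame = base frame: x ahead of the robot, y to its left, z up, the work surface at z = 0. Lengths are in mm, angles in rad, forces in N, time in s.
With the tool pointing down it reaches from about 275 to 1000 mm from the base axis. Payload 8.4 kg.
Tool frame: the origin (TCP) lies at the very end of the fingers, on their centre line; the grasp point (between the pads) lies 19 mm behind it; z points along the fingers, y is the line along which they close (so a half turn about z gives the same grasp; the last joint's range is limited). The gripper opens to 85 mm and grips with 20 to 120 N. Pads are 22 mm wide; open, the fingers measure 114 mm over their backs; the gripper's body (76 mm by 85 mm) begins 54 mm behind the grasp point. The pads swing forward as they close: fully open they stand 13 mm farther back than shut.
Start: joints at [-1.112, 0.353, 1.633, -0, 1.155, -0.002], TCP at [277.914, -559.814, 231.281] pointing down, gripper open.
Joint ranges: [-2.63, 2.63], [-0.92, 2.1], [0.06, 2.66], [-1.3, 4.44], [0, 2.69], [-3.02, 3.02]. Speed limits (rad/s): [2.22, 2.22, 2.79, 3.14, 3.14, 3.14].

## Interface

Orientations are given as [roll, pitch, yaw] about the fixed x, y, z axes, in that order (R = Rz(yaw) Ry(pitch) Rx(roll)).
In Python, from rig import telemetry, imaging, r gives the robot as it stands. The module is installed in compiled form; this text tells all that it offers.
- The arm moves only by the tool step_arm, never from a script. Its argument "moves" is a list of rows, each a list of 3 entries, a list of its own where there are three numbers: the turn, a rotation vector about the tool's x, y, z scaled (see below), then the shift along the tool's x, y, z scaled (see below), then the opening, from -1 (shut) to 1 (fully open). A call has 1 to 8 rows; each row is the pose to reach, as a shift and turn from the pose commanded when the call began, along the tool's axes at that moment; what a row does not reach only later rows make up. The controller multiplies each number of a shift by 200 mm and each number of a turn by 45 degrees. A row lasts 1/10 s, in which the tool goes at most 50 mm and 8.59 degrees, less where a joint would pass 70% of its speed; a pose out of reach is approached as far as the arm can. A call with a number of a shift or a turn outside -1 to 1 is refused whole. A call with a gripper value outside its range is refused whole. The fingers move at their own pace and stop on an object; "squeeze" is the grip in N (left out, the last holds). Time passes only in rows, so rows that repeat a pose let the fingers close. It gives the time, the measured TCP pose, the force, the opening and the grip force at its end, in the units of the state.
- telemetry.sense(): the state, without advancing time (a new reading comes with each control period).
- imaging.grab_frame(name): name is "side" or "top" or "wrist"; returns the picture (400x640x3 uint8, red, green, blue); there is no depth.
- imaging.calibration(name): a dict with "fx", "fy", "cx", "cy" (pixels), "cam_to_world" (4x4, takes a point from camera to world coordinates). Camera axes: x right, y up, looking along -z (the intrinsics and any distortion apply to the point x, -y, -z); pixel columns grow to the right and rows downward; lengths in mm; the calibration is good to about 2 mm. A picture is of the moment at which its call begins: read the wrist's pose just before it. calibration takes no time and is no camera call; for the wrist camera it gives the pose at the moment of the call.
- r.sign_off(): hands the job in; it is judged then, once.
Trained networks look in the newest picture that a camera, given by its name, has taken for a name from the list of things; names that differ only in an ending like _2 or _b are one class to them, and where a whole thing is asked for, a point or a joint stands for the part that bears it (a point fixed in the world has none). Each returns a list of dicts, best first, with "conf" (0 to 1); they miss things now and then, are a little off and sometimes report something else, mostly with a low value. They report only what shows in the picture. A call takes as long as a camera call.
- imaging.recognise(camera, name): "extent" ([left, top, width, height] in pixels, round what is visible of it).
- imaging.mark_of(camera, name): "xy" ([column, row] in pixels: a listed point, or the origin of a listed thing).
The state is a dict: "clock": time; "qpos": joint angles; "qvel": joint speeds; "joint_efforts": joint torques, N m; "eef_pos": TCP position; "tcp_rot": TCP orientation; "contact_force": force on the tool from outside, world axes, zero at the start; "wrist_torque": the same for the moment, N m; "opening": opening from 0.0 (shut) to 1.0 (fully open); "grasp_force": force on a finger pad.
Only numpy, scipy, OpenCV 4.12 (cv2) and the standard library are available. Lean on these libraries where they do the work, as an engineer would, in place of code of your own. Each camera call takes 0.05 s, during which the arm holds its last target. There are 200 camera calls.

## Working session

There is one attempt and no reset: what is moved stays moved. The work goes in short steps, Python scripts to look and compute and a tool call to move; the robot and the scene stay as the last step left them, time stands still between calls to the robot, and variables do not carry over. Pictures are saved under pics/ and viewed, at most 11 in all, crops included, and the job is handed in when it is done.

Besides the shell and the picture viewer there is one more tool, called after "Emit:" as name([rows], argument=value, ...), one row to a line, values as JSON. step_arm: Moves the arm, as the interface text tells. Its arguments: {"type":"object","properties":{"moves":{"type":"array"},"squeeze":{"type":"number"}},"required":["moves"]}

```bash
mkdir -p pics; cat > h.py <<'E'
import numpy as np, cv2
from rig import telemetry, imaging, r
def ray(c,px):
    K=imaging.calibration(c); T=np.array(K['cam_to_world'])
    d=np.array([(px[0]-K['cx'])/K['fx'],-(px[1]-K['cy'])/K['fy'],-1.])
    return T[:3,3],T[:3,:3]@d
def at_z(c,px,z):
    o,d=ray(c,px); return o+d*(z-o[2])/d[2]
def proj(c,p):
    K=imaging.calibration(c); T=np.linalg.inv(np.array(K['cam_to_world']))
    q=T[:3,:3]@np.array(p,float)+T[:3,3]
    return np.array([K['cx']+K['fx']*q[0]/-q[2],K['cy']-K['fy']*q[1]/-q[2]])
def save(c,n):
    im=imaging.grab_frame(c); cv2.imwrite('pics/'+n,im[:,:,::-1]); return im
E
python3 - <<'E'
from h import *
print(telemetry.sense())
Z=dict(jig=0,rests=50,carriage=85,tab_top=125,long_bracket=0,short_bracket=0,bowl=0,jar=0,hammer=0)
for c in('top','side'):
    save(c,c+'0.png'); print(c,{k:np.round(v,1).tolist() for k,v in imaging.calibration(c).items() if k!='x'} )
    for n,z in Z.items():
        for m in imaging.mark_of(c,n)[:2]: print(c,n,round(m['conf'],2),np.round(m['xy']),at_z(c,m['xy'],z).round())
a=np.hstack([cv2.imread('pics/top0.png')]);
E
```

```text
{'clock': 0.0, 'qpos': array([-1.11238543e+00,  3.53650634e-01,  1.63412865e+00,  5.51967621e-06,
        1.15520337e+00, -2.42658868e-03]), 'qvel': array([-0.0009462 , -0.00055611,  0.00118527,  0.000414  , -0.00098886,
       -0.00139292]), 'joint_efforts': array([ 4.17304967e-03, -6.05240965e+01, -3.42065227e+01,  4.14094284e-04,
        9.32064140e-03, -2.96736425e-05]), 'eef_pos': array([ 277.71329654, -559.38158845,  230.5624753 ]), 'tcp_rot': array([-3.14020266e+00, -8.41968522e-06,  4.60835247e-01]), 'contact_force': array([-0.25255751, -0.38751064, -0.6383867 ]), 'wrist_torque': array([ 0.04622285, -0.02080756,  0.00077543]), 'grasp_force': 0.0, 'opening': 0.9960406554472665}
top {'fx': 382.3, 'fy': 382.3, 'cx': 313.9, 'cy': 196.5, 'cam_to_world': [[-0.1, 1.0, -0.2, 369.5], [-1.0, -0.1, 0.0, -106.2], [-0.0, 0.2, 1.0, 1113.5], [0.0, 0.0, 0.0, 1.0]]}
top jig 0.62 [215. 216.] [555. 182.   0.]
top rests 0.71 [192. 216.] [549. 234.  50.]Traceback (most recent call last):
  File "<stdin>", line 7, in <module>
ValueError: it knows: bowl, hammer, jar, jig, long_bracket, rests, short_bracket, tab_top
```

```bash
python3 - <<'E'
from h import *
Z=dict(jig=0,rests=50,tab_top=125,long_bracket=0,short_bracket=0,bowl=0,jar=0,hammer=0)
for c in('top','side'):
    save(c,c+'0.png')
    for n,z in Z.items():
        for m in imaging.mark_of(c,n)[:2]: print(c,n,round(m['conf'],2),np.round(m['xy']),at_z(c,m['xy'],z).round())
E
```

```text
top jig 0.68 [216. 213.] [562. 178.   0.]
top rests 0.64 [190. 219.] [543. 238.  50.]
top rests 0.31 [376. 192.] [ 588. -289.   50.]
top tab_top 0.87 [202. 201.] [576. 184. 125.]
top long_bracket 0.7 [354. 251.] [ 430. -220.    0.]
top short_bracket 0.85 [374. 194.] [ 593. -292.    0.]
top jar 0.55 [239. 146.] [767. 107.   0.]
top hammer 0.87 [211. 284.] [360. 192.   0.]
side jig 0.63 [275. 300.] [566. 163.   0.]
side rests 0.73 [261. 308.] [554. 229.  50.]
side tab_top 0.87 [262. 264.] [570. 187. 125.]
side long_bracket 0.97 [393. 216.] [ 434. -220.    0.]
side bowl 0.64 [395. 172.] [ 499. -432.    0.]
side jar 0.9 [212. 254.] [774. 104.   0.]
side hammer 0.71 [362. 337.] [366. 171.   0.]
side hammer 0.19 [391. 215.] [ 440. -221.    0.]
```

View pics/top0.png

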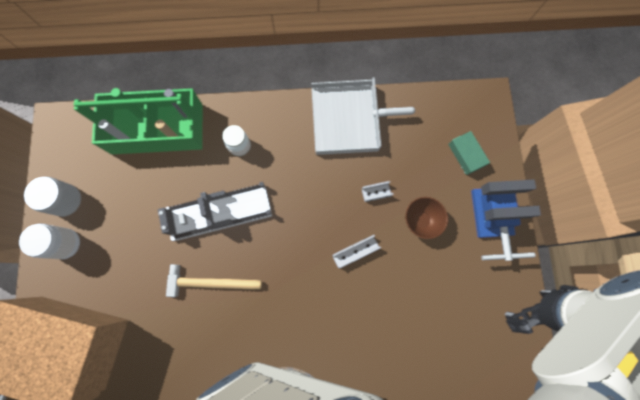

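View pics/side0.png

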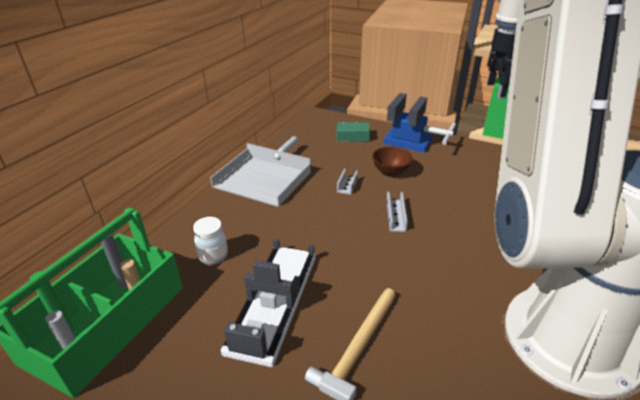

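The top view shows the jig from (160,222) to (272,200) with its fixed jaw on the left. The long bracket is at (357,252), the short one at (377,192) and the hammer at (215,284). The side view agrees. I'll zoom in on both for precise poses.

```bash
python3 - <<'E'
import cv2,numpy as np
im=cv2.imread('pics/top0.png')
a=cv2.resize(im[170:260,145:295],None,fx=5,fy=5,interpolation=cv2.INTER_CUBIC)[:, :750]
b=cv2.resize(im[230:275,325:400],None,fx=3,fy=3,interpolation=cv2.INTER_CUBIC)
o=np.zeros((590,750,3),np.uint8);o[:450]=a;o[452:452+135,:225]=b
cv2.imwrite('pics/crop1.png',o)
E
```

```text
(no output)
```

View pics/crop1.png

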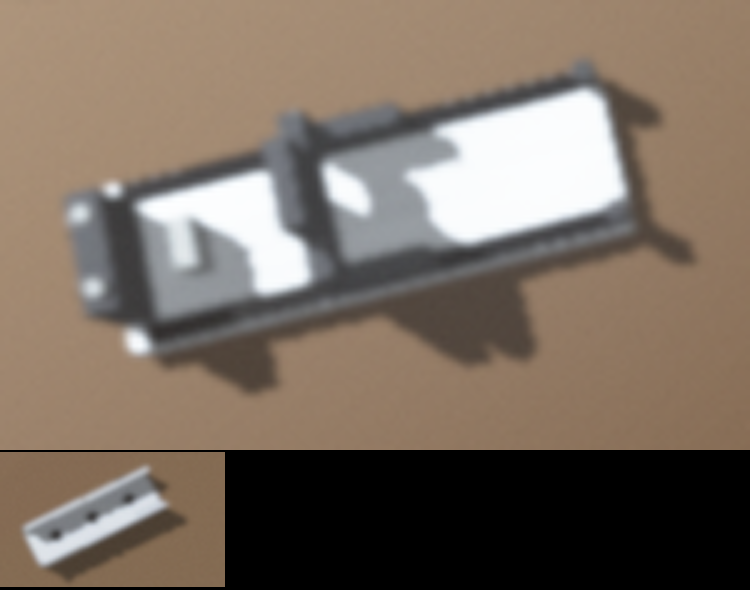

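```bash
python3 - <<'E'
from h import *
from scipy.optimize import least_squares
P=np.array([[332.3,255.3],[374.3,235],[339,268.3],[381,248]])
W=np.array([at_z('top',p,30)[:2] for p in P]);print(W.round(1))
print('lb c',W.mean(0),'yaw of long dir',[np.arctan2(*(a-b)[::-1]) for a,b in((W[0],W[1]),(W[2],W[3]))],'len',np.linalg.norm(W[0]-W[1]),'wid',np.linalg.norm(W[0]-W[2]))
# jig: crop px -> model pts(jig frame)
C=[((92,252),(0,130,80)),((612,158),(0,-155,18)),((138,345),(-50,140,9)),((108,186),(50,140,18)),((583,68),(45,-150,None)),((635,232),(-50,-155,10))]
U=[(np.array([145+c[0]/5,170+c[1]/5]),m) for c,m in C if None not in m]
def f(v,full=False):
    x,y,t=v;c,s=np.cos(t),np.sin(t)
    return np.concatenate([proj('top',(x+c*m[0]-s*m[1],y+s*m[0]+c*m[1],m[2]))-p for p,m in U])
for s in(1,-1):
    pass
q=least_squares(f,[560,180,0],x_scale=[10,10,.1],loss='soft_l1');print('jig',q.x,q.fun.reshape(-1,2).round(1))
for c in('top','side'):
    for nme,pz in(('tab_top',125),('rests',50),('jig',0)):
        m=imaging.mark_of(c,nme)[0]; w=at_z(c,m['xy'],pz); x,y,t=q.x; d=w[:2]-[x,y]; print(c,nme,'local',np.cos(t)*d[0]+np.sin(t)*d[1],-np.sin(t)*d[0]+np.cos(t)*d[1])
E
```

```text
[[ 419.1 -154.7]
 [ 469.2 -277.2]
 [ 382.3 -171. ]
 [ 431.7 -292.8]]
lb c [ 425.55824845 -223.93343213] yaw of long dir [np.float64(1.9589302467804637), np.float64(1.955893087023529)] len 132.30081526797863 wid 40.2390466801835
jig [5.61447087e+02 1.73493369e+02 1.76694710e-01] [[ 0.1 -0.6]
 [ 0.9 -1.3]
 [-0.3  1.7]
 [-0.8 -0.2]
 [ 0.2  0.8]]
top tab_top local 16.55402458988905 7.955057590299582
top rests local -7.368104140356172 66.46128203729904
top jig local 1.8449793323311088 4.633765882477282
side tab_top local 10.820590229885081 12.228385665122229
side rests local 2.2565953062741935 55.8155850681435
side jig local 2.8297307426891214 -10.82422231441732
```

```bash
cat >> h.py <<'E'
J=np.array([561.4,173.5,.177])
def jl(x,y):
    c,s=np.cos(J[2]),np.sin(J[2]); return np.array([J[0]+c*x-s*y,J[1]+s*x+c*y])
def tojl(p):
    c,s=np.cos(J[2]),np.sin(J[2]); d=np.array(p[:2])-J[:2]; return np.array([c*d[0]+s*d[1],-s*d[0]+c*d[1]])
from scipy.spatial.transform import Rotation as Ro
def rel(p,yaw,s=None):
    s=s or telemetry.sense(); R=Ro.from_euler('xyz',s['tcp_rot'])
    t=Ro.from_euler('xyz',[np.pi,0,yaw])
    print('pos',s['eef_pos'].round(1),'yaw',round(s['tcp_rot'][2],3),'clk',round(s['clock'],2),'F',s['contact_force'].round(1))
    print('turn',((R.inv()*t).as_rotvec()/(np.pi/4)).round(3),'shift',(R.inv().apply(np.array(p)-s['eef_pos'])/200).round(3))
E
python3 - <<'E'
from h import *
print('tab local',tojl(at_z('top',(202.4,207.4),125)))
t=jl(0,52);print(t); rel([*t,231],1.748)
E
```

```text
tab local [-1.57420841  9.00387654]
[552.24398346 224.68757038]
pos [ 277.9 -559.8  231.3] yaw 0.461 clk 1.35 F [0.2 0.1 1.1]
turn [-0.    -0.    -1.639] shift [ 2.973e+00 -2.903e+00  2.000e-03]
```

Emit:
step_arm([
  [[0,0,-0.15],[0.17,-0.17,0],-1],
  [[0,0,-0.3],[0.34,-0.34,0],-1],
  [[0,0,-0.45],[0.51,-0.51,0],-1],
  [[0,0,-0.6],[0.68,-0.68,0],-1],
  [[0,0,-0.75],[0.85,-0.85,0],-1],
  [[0,0,-0.82],[1,-1,0],-1],
  [[0,0,-0.82],[1,-1,0],-1],
])

```text
clock: 2.05
eef_pos: [368.8, -287.7, 231.4]
tcp_rot: [-3.141, -0.001, 1.11]
contact_force: [-0.5, -0.7, 0.4]
opening: 0.004
grasp_force: 0.0
```

```bash
python3 - <<'E'
from h import *
rel([*jl(0,52),231],1.748)
E
```

```text
pos [ 368.8 -287.7  231.4] yaw 1.11 clk 2.05 F [-0.5 -0.7  0.4]
turn [-0.    -0.002 -0.812] shift [ 2.703 -0.318  0.006]
```

Emit:
step_arm([
  [[0,0,-0.15],[0.24,-0.03,0],-1],
  [[0,0,-0.3],[0.48,-0.06,0],-1],
  [[0,0,-0.45],[0.72,-0.09,0],-1],
  [[0,0,-0.6],[0.96,-0.12,0],-1],
  [[0,0,-0.75],[1,-0.12,0],-1],
  [[0,0,-0.81],[1,-0.12,0],-1],
])

```text
clock: 2.65
eef_pos: [437.5, -101.0, 231.5]
tcp_rot: [3.141, 0.0, 1.748]
contact_force: [0.7, 0.3, 0.2]
opening: 0.002
grasp_force: 0.0
```

```bash
python3 - <<'E'
from h import *
rel([*jl(0,52),231],1.748)
E
```

```text
pos [ 437.5 -101.   231.5] yaw 1.748 clk 2.65 F [0.7 0.3 0.2]
turn [ 0.001  0.    -0.   ] shift [1.502 0.852 0.003]
```

Emit:
step_arm([
  [[0,0,0],[0.2,0.11,0],-1],
  [[0,0,0],[0.4,0.22,0],-1],
  [[0,0,0],[0.6,0.33,0],-1],
  [[0,0,0],[0.8,0.44,0],-1],
  [[0,0,0],[1,0.55,0],-1],
  [[0,0,0],[1,0.6,0],-1],
])

```text
clock: 3.25
eef_pos: [522.4, 119.0, 231.4]
tcp_rot: [3.14, -0.001, 1.744]
contact_force: [0.9, -0.8, 0.3]
opening: 0.0
grasp_force: 0.0
```

```bash
python3 - <<'E'
from h import *
rel([*jl(0,52),231],1.748)
print(imaging.calibration('wrist'))
save('wrist','w1.png')
for c,n,z in(('wrist','tab_top',125),('wrist','rests',50),('wrist','jig',0)):
    for m in imaging.mark_of(c,n)[:1]:
        w=at_z(c,m['xy'],z); print(n,m['conf'],m['xy'],w.round(1),tojl(w).round(1))
E
```

```text
pos [522.4 119.  231.4] yaw 1.744 clk 3.25 F [ 0.9 -0.8  0.3]
turn [ 0.002 -0.001 -0.005] shift [0.495 0.238 0.003]
{'fx': 323.11300094464553, 'fy': 323.11300094464553, 'cx': 316.2827624392172, 'cy': 202.2620782302383, 'cam_to_world': array([[ 9.84970166e-01, -1.66178968e-01, -4.70990793e-02,
         5.11610757e+02],
       [ 1.72719681e-01,  9.49665757e-01,  2.61348161e-01,
         1.85344714e+02],
       [ 1.29781521e-03, -2.65555079e-01,  9.64094817e-01,
         3.74241816e+02],
       [ 0.00000000e+00,  0.00000000e+00,  0.00000000e+00,
         1.00000000e+00]])}
tab_top 0.59 [381.5, 128.0] [561.9 179.8 125. ] [1.6 6.1]
rests 0.55 [374.1, 74.5] [558.1 224.5  50. ] [ 5.7 50.7]
jig 0.6 [360.5, 131.4] [562.8 169.1   0. ] [ 0.6 -4.6]
```

View pics/w1.png

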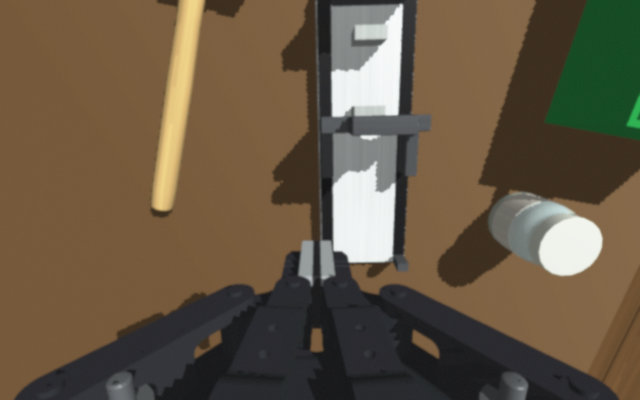

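```bash
python3 - <<'E'
from h import *
for p,z in(((371,31),50),((369,111),50),((362,264),18),((391,124),125),((331,263),18),((394,265),18),((332,10),18),((402,10),18),((322,240),18),((318,10),18),((412,10),18)):
    w=at_z('wrist',p,z); print(p,w.round(1),tojl(w).round(1))
E
```

```text
(371, 31) [546.9 259.4  50. ] [ 0.8 87.1]
(369, 111) [559.9 190.8  50. ] [ 1.6 17.3]
(362, 264) [594.1  16.7  18. ] [   4.6 -160.1]
(391, 124) [566.6 182.1 125. ] [6.7 7.6]
(331, 263) [557.1  11.7  18. ] [ -32.8 -158.5]
(394, 265) [632.5  22.   18. ] [  43.3 -161.7]
(332, 10) [508.8 278.9  18. ] [-33.2 113. ]
(402, 10) [576.4 290.5  18. ] [ 35.4 112.5]
(322, 240) [541.2  39.1  18. ] [ -43.5 -128.7]
(318, 10) [495.3 276.6  18. ] [-46.9 113.1]
(412, 10) [586.1 292.2  18. ] [ 45.2 112.5]
```

Emit:
step_arm([
  [[0,0,0],[0.2,0.1,0],-1],
  [[0,0,0],[0.4,0.2,0],-1],
  [[0,0,0],[0.49,0.24,0],-1],
  [[0,0,0],[0.49,0.24,0],-1],
])

```text
clock: 3.85
eef_pos: [551.9, 220.5, 231.2]
tcp_rot: [3.142, -0.0, 1.742]
contact_force: [-0.6, -0.2, -0.4]
opening: -0.002
grasp_force: 0.0
```

```bash
python3 - <<'E'
from h import *
print(tojl(telemetry.sense()['eef_pos']))
rel([*jl(0,52),98],1.748)
for c,n,z in(('side','tab_top',125),('side','rests',50),('wrist','rests',50)):
    imaging.grab_frame(c)
    for m in imaging.mark_of(c,n)[:1]:
        w=at_z(c,m['xy'],z); print(n,m['conf'],m['xy'],w.round(1),tojl(w).round(1))
E
```

```text
[-1.06859169 47.92060525]
pos [551.9 220.5 231.2] yaw 1.742 clk 3.85 F [-0.6 -0.2 -0.4]
turn [ 0.    -0.    -0.008] shift [0.02  0.005 0.666]
tab_top 0.87 [265.0, 264.3] [564.3 186.8 125. ] [ 5.2 12.6]
rests 0.84 [260.0, 306.8] [557.7 227.1  50. ] [ 5.8 53.4]
rests 0.83 [324.3, 168.2] [558.1 233.2  50. ] [ 7.2 59.3]
```

Emit:
step_arm([
  [[0,0,-0.01],[0.02,0,0.25],-1],
  [[0,0,-0.01],[0.02,0,0.5],-1],
  [[0,0,-0.01],[0.02,0,0.66],-1],
  [[0,0,-0.01],[0.02,0,0.66],-1],
])

```text
clock: 4.55
eef_pos: [547.7, 221.7, 95.2]
tcp_rot: [-3.134, 0.002, 1.748]
contact_force: [0.3, -0.2, -0.3]
opening: -0.0
grasp_force: 0.0
```

Emit:
step_arm([
  [[0,0,0],[-0.08,0,0],-1],
  [[0,0,0],[-0.16,0,0],-1],
  [[0,0,0],[-0.24,0,0],-1],
  [[0,0,0],[-0.32,0,0],-1],
  [[0,0,0],[-0.4,0,0],-1],
  [[0,0,0],[-0.46,0,0],-1],
])

```text
clock: 5.15
eef_pos: [569.1, 132.3, 101.7]
tcp_rot: [3.137, -0.001, 1.748]
contact_force: [1.5, 6.2, -3.1]
opening: 0.004
grasp_force: 2.7
```

```bash
python3 - <<'E'
from h import *
print(tojl(telemetry.sense()['eef_pos']), telemetry.sense()['contact_force'])
E
```

```text
[  0.35071149 -41.92214134] [ 1.45036217  6.19351198 -3.1073669 ]
```

Emit:
step_arm([
  [[0,0,0],[-0.05,0,0],-1],
  [[0,0,0],[-0.1,0,0],-1],
  [[0,0,0],[-0.13,0,0],-1],
  [[0,0,0],[-0.15,0,0],-1],
  [[0,0,0],[-0.15,0,0],-1],
])

```text
clock: 5.65
eef_pos: [573.1, 102.8, 100.4]
tcp_rot: [3.141, 0.001, 1.748]
contact_force: [0.2, -0.1, 0.0]
opening: -0.006
grasp_force: 0.0
```

```bash
python3 - <<'E'
from h import *
print(tojl(telemetry.sense()['eef_pos']), telemetry.sense()['contact_force'])
E
```

```text
[ -0.97001372 -71.6389939 ] [ 0.19878174 -0.14299744  0.02056922]
```

Emit:
step_arm([
  [[0,0,0],[-0.02,0,0],-1],
  [[0,0,0],[-0.04,0,0],-1],
  [[0,0,0],[-0.05,0,0],-1],
  [[0,0,0],[-0.05,0,0],-1],
])

```text
clock: 6.05
eef_pos: [573.0, 101.8, 100.2]
tcp_rot: [3.141, -0.012, 1.746]
contact_force: [-9.1, 47.7, 8.2]
opening: -0.001
grasp_force: 24.2
```

```bash
python3 - <<'E'
from h import *
s=telemetry.sense();print(tojl(s['eef_pos']), s['contact_force'])
E
```

```text
[ -1.24299194 -72.61994654] [-9.06430143 47.71761827  8.21958807]
```

Emit:
step_arm([
  [[0,0,0],[0.1,0,-0.05],-1],
  [[0,0,0],[0.15,0,-0.25],-1],
  [[0,0,0],[0.15,0,-0.5],-1],
  [[0,0,0],[0.05,0,-0.7],1],
  [[0,0,0],[-0.1,0,-0.75],1],
  [[0,0,0],[-0.1,0,-0.75],1],
])

```text
clock: 6.65
eef_pos: [579.0, 71.8, 251.9]
tcp_rot: [3.138, 0.002, 1.748]
contact_force: [0.3, 0.3, -0.4]
opening: 0.505
grasp_force: 0.0
```

```bash
python3 - <<'E'
from h import *
s=telemetry.sense();print(tojl(s['eef_pos']),s['eef_pos'], s['contact_force'])
im=save('wrist','w2.png')
for n,z in(('tab_top',125),('rests',50),('jig',0)):
    for m in imaging.mark_of('wrist',n)[:1]:
        w=at_z('wrist',m['xy'],z); print(n,m['conf'],m['xy'],w.round(1),tojl(w).round(1))
for y in (120,90,20,-85): print(y,proj('wrist',[*jl(0,y),80 if y==120 else 50]))
E
```

```text
[  -0.5300641  -103.17347477] [579.04471823  71.84513891 251.90380838] [ 0.25416218  0.28698329 -0.40421896]
tab_top 0.76 [321.1, 179.7] [579.9  87.6 125. ] [  3.1 -87.8]
rests 0.56 [319.5, 10.8] [552.3 232.4  50. ] [ 1.4 59.6]
jig 0.85 [320.8, 81.4] [564.3 175.8   0. ] [3.2 1.8]
120 [318.65493431 -84.85160231]
90 [318.38249585 -26.1877948 ]
20 [318.13480734  56.66959871]
-85 [317.81385261 164.03619293]
```

View pics/w2.png

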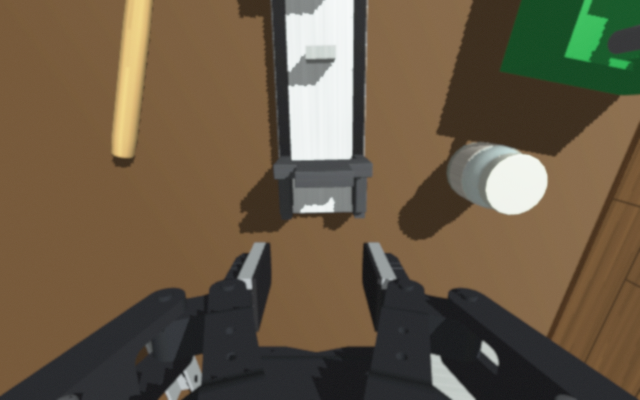

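```bash
sed -i 's/^J=.*/J=np.array([563.4,173.9,.177])/' h.py; python3 - <<'E'
from h import *
rel([425.5,-224,180],1.957)
E
```

```text
pos [576.9  74.5 248.2] yaw 1.749 clk 6.85 F [-0.9 -1.  -0.1]
turn [-0.003 -0.001 -0.265] shift [-1.335 -1.009  0.343]
```

Emit:
step_arm([
  [[0,0,-0.05],[-0.18,-0.14,0],1],
  [[0,0,-0.1],[-0.36,-0.28,0],1],
  [[0,0,-0.15],[-0.54,-0.42,0],1],
  [[0,0,-0.2],[-0.72,-0.56,0.05],1],
  [[0,0,-0.26],[-0.9,-0.7,0.1],1],
  [[0,0,-0.26],[-1,-0.8,0.2],1],
  [[0,0,-0.26],[-1,-0.8,0.2],1],
])

```text
clock: 7.55
eef_pos: [452.0, -151.9, 206.2]
tcp_rot: [-3.136, -0.004, 1.951]
contact_force: [-0.2, 0.4, -0.3]
opening: 1.001
grasp_force: 0.0
```

```bash
python3 - <<'E'
from h import *
rel([425.5,-224,180],1.957)
im=save('wrist','w3.png')
for m in imaging.mark_of('wrist','long_bracket')[:1]: print(m, at_z('wrist',m['xy'],0))
E
```

```text
pos [ 452.  -151.9  206.2] yaw 1.951 clk 7.55 F [-0.2  0.4 -0.3]
turn [-0.007 -0.005 -0.008] shift [-0.286 -0.256  0.131]
{'xy': [274.4, 229.3], 'conf': 0.85} [ 434.04871928 -225.838334      0.        ]
```

View pics/w3.png

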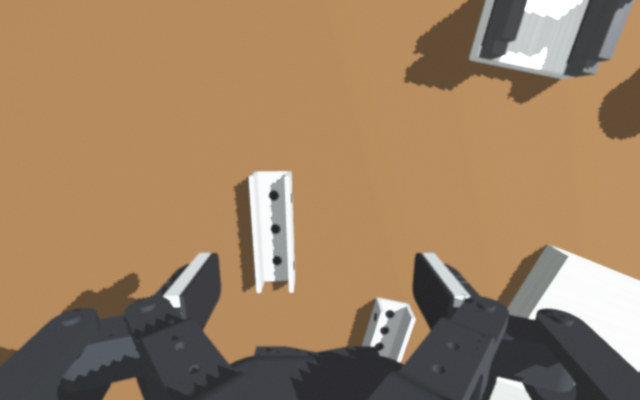

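```bash
python3 - <<'E'
from h import *
print(telemetry.sense()['eef_pos'])
W=np.array([at_z('wrist',p,30)[:2] for p in((249,176),(291,172),(260,291),(292,291))]);print(W.round(1),W.mean(0))
for a,b in((0,2),(1,3)): d=W[a]-W[b];print(np.arctan2(d[1],d[0]),np.linalg.norm(d))
imaging.grab_frame('wrist')
for m in imaging.mark_of('wrist','long_bracket')[:1]: print(m, at_z('wrist',m['xy'],0))
rel([429,-224,60],1.955)
E
```

```text
[ 455.20045882 -150.55522516  208.39174375]
[[ 390.6 -169.9]
 [ 428.5 -150.3]
 [ 443.8 -288.8]
 [ 476.9 -275.5]] [ 434.95131367 -221.12484114]
1.9916909648806425 130.24356438588137
1.9401641364786057 134.21277780499793
{'xy': [272.3, 226.0], 'conf': 0.76} [ 432.34586968 -223.11095566    0.        ]
pos [ 456.6 -150.1  209.4] yaw 1.954 clk 7.75 F [0.5 0.5 0.2]
turn [ 0.    -0.    -0.001] shift [-0.291 -0.266  0.747]
```

Emit:
step_arm([
  [[0,0,0],[-0.14,-0.13,0.1],1],
  [[0,0,0],[-0.285,-0.26,0.3],1],
  [[0,0,0],[-0.285,-0.26,0.5],1],
  [[0,0,0],[-0.285,-0.26,0.7],1],
  [[0,0,0],[-0.285,-0.26,0.75],1],
  [[0,0,0],[-0.285,-0.26,0.75],1],
])

```text
clock: 8.35
eef_pos: [428.8, -222.2, 58.5]
tcp_rot: [-3.14, -0.002, 1.954]
contact_force: [-0.6, 0.4, 0.6]
opening: 1.002
grasp_force: 0.0
```

```bash
python3 - <<'E'
from h import *
rel([430,-223,5],1.956)
imaging.grab_frame('side')
for m in imaging.mark_of('side','long_bracket')[:1]: print(m, at_z('side',m['xy'],0))
rel([430,-223,5],1.956)
E
```

```text
pos [ 428.8 -222.2   58.5] yaw 1.954 clk 8.35 F [-0.6  0.4  0.6]
turn [-0.002 -0.003 -0.002] shift [-0.007  0.004  0.268]
{'xy': [393.3, 216.8], 'conf': 0.79} [ 431.84308607 -216.51732679    0.        ]
pos [ 430.4 -223.2   60.7] yaw 1.954 clk 8.45 F [-0.1  0.6 -0.2]
turn [ 0.001  0.002 -0.002] shift [ 0.002 -0.002  0.278]
```

Emit:
step_arm([
  [[0,0,0],[0,0,0.12],1],
  [[0,0,0],[0,0,0.22],1],
  [[0,0,0],[0,0,0.27],1],
  [[0,0,0],[0,0,0.275],1],
  [[0,0,0],[0,0,0.275],-1],
  [[0,0,0],[0,0,0.275],-1],
  [[0,0,0],[0,0,0.275],-1],
  [[0,0,0],[0,0,0.275],-1],
], squeeze=40)

```text
clock: 9.25
eef_pos: [429.4, -223.5, 5.2]
tcp_rot: [3.141, 0.001, 1.953]
contact_force: [-2.1, 0.1, 8.9]
opening: 0.461
grasp_force: 40.3
```

Emit:
step_arm([
  [[0,0,0],[0,0,0],-1],
  [[0,0,0],[0,0,0],-1],
  [[0,0,0],[0,0,0],-1],
  [[0,0,0],[0,0,0],-1],
])

```text
clock: 9.65
eef_pos: [429.4, -223.5, 5.2]
tcp_rot: [3.141, 0.001, 1.953]
contact_force: [-0.6, 0.9, 8.8]
opening: 0.462
grasp_force: 40.3
```

Emit:
step_arm([
  [[0,0,0],[0,0,-0.1],-1],
  [[0,0,0],[0,0,-0.3],-1],
  [[0,0,0],[0,0,-0.5],-1],
  [[0,0,0],[0,0,-0.7],-1],
  [[0,0,0],[0,0,-0.75],-1],
  [[0,0,0],[0,0,-0.75],-1],
])

```text
clock: 10.25
eef_pos: [429.7, -223.7, 155.8]
tcp_rot: [3.139, 0.003, 1.953]
contact_force: [0.4, 0.3, -3.0]
opening: 0.459
grasp_force: 42.3
```

```bash
python3 - <<'E'
from h import *
s=telemetry.sense();z=s['eef_pos'][2]-5;print(s['opening'])
a=save('side','s4.png')
for c in('side','top'):
    if c=='top':imaging.grab_frame(c)
    for m in imaging.mark_of(c,'long_bracket')[:1]: print(c,m, at_z(c,m['xy'],z))
b=save('wrist','w4.png')
cv2.imwrite('pics/c4.png',np.hstack([cv2.resize(a[100:300,300:500],(400,400)),cv2.resize(b[150:400,160:480],(400,312))[:, :] if 0 else cv2.resize(b[100:400,140:500],(400,400))])[:,:,::-1])
rel([*jl(0,45),155],1.748)
E
```

```text
0.458569866160929
side {'xy': [397.5, 166.9], 'conf': 0.91} [ 436.51140333 -218.32641533  150.80035826]
top {'xy': [422.1, 218.8], 'conf': 0.62} [ 492.15036877 -382.65223597  150.80035826]
pos [ 427.7 -222.7  152.5] yaw 1.953 clk 10.5 F [ 0.1 -0.6 -2.5]
turn [-0.003 -0.003  0.261] shift [ 1.807  1.415 -0.011]
```

View pics/c4.png

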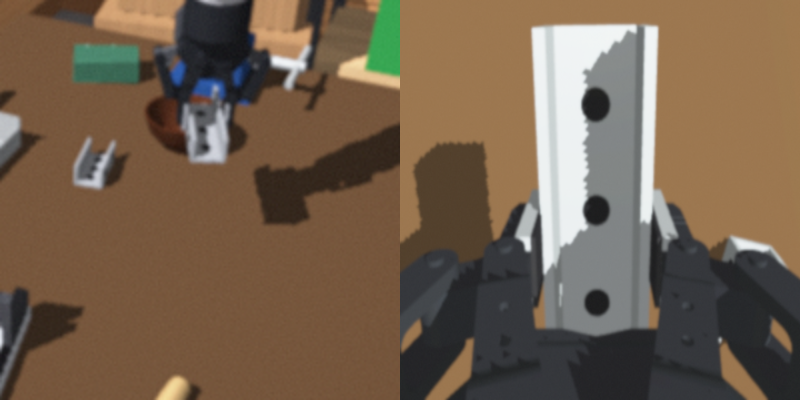

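```bash
python3 - <<'E'
from h import *
s=telemetry.sense();R=Ro.from_euler('xyz',s['tcp_rot'])
for p,dz in(((315.5,257.5),-1),((315.5,118.75),25),((315.5,178),-1),((315.5,327),-1)): print((R.inv().apply(at_z('wrist',p,s['eef_pos'][2]+dz)-s['eef_pos'])).round(1))
E
```

```text
[-0.4  0.6  1. ]
[ 65.2   0.7 -24.8]
[38.8  0.6  1.1]
[-39.4   0.6   0.9]
```

Emit:
step_arm([
  [[0,0,0.04],[0.12,0.1,-0.04],-1],
  [[0,0,0.08],[0.3,0.23,-0.08],-1],
  [[0,0,0.12],[0.48,0.37,-0.12],-1],
  [[0,0,0.16],[0.66,0.5,-0.15],-1],
  [[0,0,0.2],[0.82,0.64,-0.15],-1],
  [[0,0,0.26],[0.96,0.75,-0.15],-1],
  [[0,0,0.26],[1,0.78,-0.15],-1],
  [[0,0,0.26],[1,0.78,-0.15],-1],
])

```text
clock: 11.3
eef_pos: [498.6, 21.6, 183.1]
tcp_rot: [-3.139, -0.0, 1.752]
contact_force: [-0.3, -0.6, -2.1]
opening: 0.459
grasp_force: 42.2
```

```bash
python3 - <<'E'
from h import *
rel([*jl(0,45),185],1.748)
E
```

```text
pos [498.6  21.6 183.1] yaw 1.752 clk 11.3 F [-0.3 -0.6 -2.1]
turn [-0.003 -0.     0.005] shift [ 0.916  0.457 -0.01 ]
```

```bash
python3 - <<'E'
from h import *
im=save('wrist','w5.png')
for n,z in(('rests',50),('tab_top',125),('jig',0)):
    for m in imaging.mark_of('wrist',n)[:1]:
        w=at_z('wrist',m['xy'],z); print(n,m['conf'],m['xy'],w.round(1),tojl(w).round(1))
# overlay predicted model points
o=im[:,:,::-1].copy()
for y in(20,90):
    q=np.array([proj('wrist',[*jl(a,y+b),50]) for a,b in((-15,-6),(15,-6),(15,6),(-15,6))]);cv2.polylines(o,[q.round().astype(int)],True,(0,0,255))
q=np.array([proj('wrist',[*jl(a,b),80]) for a,b in((-35,120),(35,120),(35,140),(-35,140))]);cv2.polylines(o,[q.round().astype(int)],True,(0,255,0))
q=np.array([proj('wrist',[*jl(a,b),18]) for a,b in((-50,-155),(50,-155),(50,140),(-50,140))]);cv2.polylines(o,[q.round().astype(int)],True,(255,0,0))
o=cv2.resize(o[0:220,200:500],None,fx=2.66,fy=2.66,interpolation=cv2.INTER_CUBIC);print(o.shape)
cv2.imwrite('pics/c5.png',o)
E
```

```text
tab_top 0.88 [467.7, 148.5] [583.   81.7 125. ] [  3.  -94.2]
jig 0.6 [418.3, 29.3] [565.9 174.6   0. ] [2.6 0.2]
(585, 798, 3)
```

View pics/c5.png

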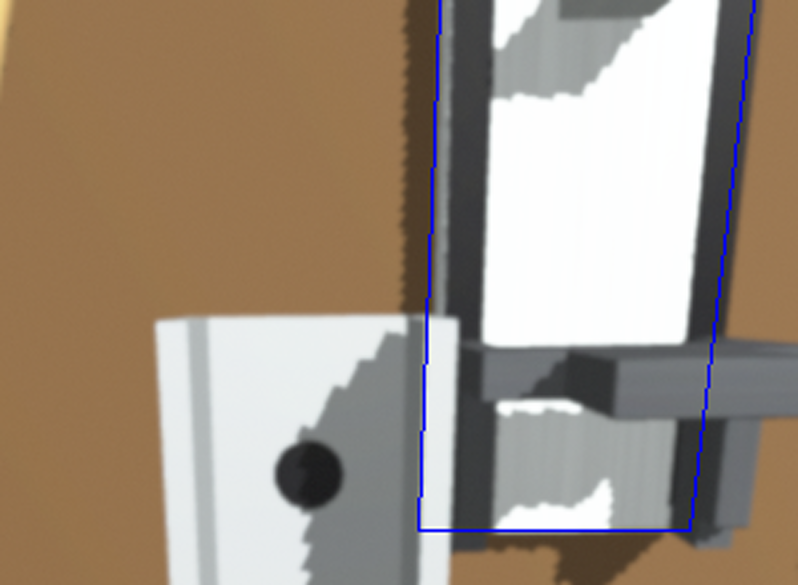

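The blue predicted outline lies about 10 crop pixels to the left of the base, so the jig sits about 3.5 mm further in +x. I'll correct for that and move over the rests.

```bash
sed -i 's/^J=.*/J=np.array([566.8,174.5,.177])/' h.py; python3 - <<'E'
from h import *
rel([*jl(0,43),185],1.748)
E
```

```text
pos [498.4  19.3 183.8] yaw 1.748 clk 11.5 F [-1.1 -0.2 -2.4]
turn [-0.002  0.     0.   ] shift [ 0.918  0.474 -0.007]
```

Emit:
step_arm([
  [[0,0,0],[0.15,0.08,0],-1],
  [[0,0,0],[0.33,0.17,0],-1],
  [[0,0,0],[0.51,0.26,0],-1],
  [[0,0,0],[0.69,0.36,0],-1],
  [[0,0,0],[0.85,0.44,0],-1],
  [[0,0,0],[0.92,0.475,0],-1],
  [[0,0,0],[0.92,0.475,0],-1],
  [[0,0,0],[0.92,0.475,0],-1],
])

```text
clock: 12.3
eef_pos: [559.5, 216.9, 183.9]
tcp_rot: [-3.14, 0.001, 1.748]
contact_force: [0.0, -0.7, -2.4]
opening: 0.462
grasp_force: 42.2
```

```bash
python3 - <<'E'
from h import *
im=save('wrist','w6.png')
s=telemetry.sense();print(tojl(s['eef_pos']),s['eef_pos'])
rel([*jl(0,43),75],1.748)
o=im[:,:,::-1].copy()
for y in(20,90):
    q=np.array([proj('wrist',[*jl(a,y+b),50]) for a,b in((-15,-6),(15,-6),(15,6),(-15,6))]);cv2.polylines(o,[q.round().astype(int)],True,(0,0,255))
q=np.array([proj('wrist',[*jl(a,b),80]) for a,b in((-35,120),(35,120),(35,140),(-35,140))]);cv2.polylines(o,[q.round().astype(int)],True,(0,255,0))
q=np.array([proj('wrist',[*jl(a,b),18]) for a,b in((-50,-155),(50,-155),(50,140),(-50,140))]);cv2.polylines(o,[q.round().astype(int)],True,(255,0,0))
cv2.imwrite('pics/c6.png',cv2.resize(o[0:300,160:480],None,fx=2,fy=2,interpolation=cv2.INTER_CUBIC)[:600])
E
```

```text
[ 0.14986824 42.842506  ] [559.40393649 216.69953822 183.97835146]
pos [559.4 216.7 184. ] yaw 1.748 clk 12.35 F [ 0.7 -0.5 -2.5]
turn [-0.002  0.001 -0.   ] shift [ 0.001 -0.     0.545]
```

View pics/c6.png

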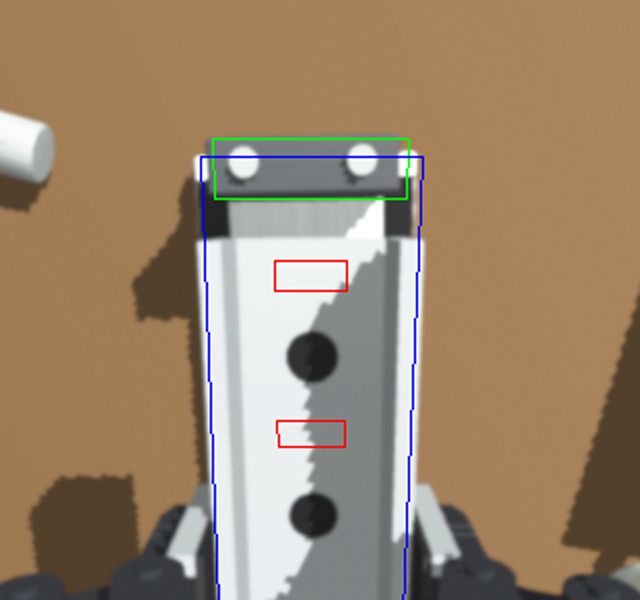

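Emit:
step_arm([
  [[0,0,0],[0.01,-0.005,0.1],-1],
  [[0,0,0],[0.01,-0.005,0.25],-1],
  [[0,0,0],[0.01,-0.005,0.4],-1],
  [[0,0,0],[0.01,-0.005,0.52],-1],
  [[0,0,0],[0.01,-0.005,0.58],-1],
  [[0,0,0],[0.01,-0.005,0.61],-1],
  [[0,0,0],[0.01,-0.005,0.615],-1],
  [[0,0,0],[0.01,-0.005,0.615],-1],
])

```text
clock: 13.15
eef_pos: [559.2, 220.2, 62.3]
tcp_rot: [3.14, -0.0, 1.749]
contact_force: [-0.2, 0.2, -3.6]
opening: 0.457
grasp_force: 42.2
```

Emit:
step_arm([
  [[0,0,0],[0,0,0.005],-1],
  [[0,0,0],[0,0,0.01],-1],
  [[0,0,0],[0,0,0.015],-1],
  [[0,0,0],[0,0,0.015],-1],
])

```text
clock: 13.55
eef_pos: [558.5, 220.3, 58.4]
tcp_rot: [3.141, -0.0, 1.749]
contact_force: [-0.4, -0.8, -3.2]
opening: 0.459
grasp_force: 42.2
```

Emit:
step_arm([
  [[0,0,0],[0,0,0.005],-1],
  [[0,0,0],[0,0,0.01],-1],
  [[0,0,0],[0,0,0.015],-1],
  [[0,0,0],[0,0,0.015],-1],
])

```text
clock: 13.95
eef_pos: [558.5, 220.2, 55.3]
tcp_rot: [-3.141, -0.0, 1.749]
contact_force: [-0.5, 0.3, -1.3]
opening: 0.459
grasp_force: 42.4
```

Emit:
step_arm([
  [[0,0,0],[0,0,0.005],-1],
  [[0,0,0],[0,0,0.005],-1],
  [[0,0,0],[0,0,0.005],-1],
])

```text
clock: 14.25
eef_pos: [558.5, 220.3, 55.2]
tcp_rot: [3.142, -0.0, 1.749]
contact_force: [-4.9, -1.3, 9.7]
opening: 0.461
grasp_force: 43.7
```

Contact is confirmed at 9.7 N, so I'll release and raise a little.

Emit:
step_arm([
  [[0,0,0],[0,0,0],-0.05],
  [[0,0,0],[0,0,0],0.2],
  [[0,0,0],[0,0,0],0.5],
  [[0,0,0],[0,0,0],1],
  [[0,0,0],[0,0,0],1],
  [[0,0,0],[0,0,0],1],
  [[0,0,0],[0,0,0],1],
])

```text
clock: 14.95
eef_pos: [558.5, 220.2, 54.2]
tcp_rot: [-3.141, -0.0, 1.749]
contact_force: [0.4, 0.4, 1.5]
opening: 1.001
grasp_force: 0.0
```

Emit:
step_arm([
  [[0,0,0],[0,0,-0.1],1],
  [[0,0,0],[0,0,-0.3],1],
  [[0,0,0],[0,0,-0.5],1],
  [[0,0,0],[0,0,-0.65],1],
  [[0,0,0],[-0.2,0,-0.7],1],
  [[0,0,0],[-0.4,0,-0.7],1],
  [[0,0,0],[-0.4,0,-0.7],1],
  [[0,0,0],[-0.4,0,-0.7],1],
])

```text
clock: 15.75
eef_pos: [572.8, 140.7, 194.4]
tcp_rot: [3.142, -0.0, 1.747]
contact_force: [0.6, 0.9, -0.9]
opening: 0.997
grasp_force: 0.0
```

```bash
python3 - <<'E'
from h import *
im=save('wrist','w7.png')
s=telemetry.sense();print(tojl(s['eef_pos']),s['eef_pos'])
for m in imaging.mark_of('wrist','long_bracket')[:1]: print(m, tojl(at_z('wrist',m['xy'],50)))
rel([*jl(0,-145),185],1.748)
cv2.imwrite('pics/c7.png',cv2.resize(im[0:240,160:480,::-1],None,fx=2.4,fy=2.4,interpolation=cv2.INTER_CUBIC))
E
```

```text
[ -0.06587373 -33.51871805] [572.63703886 141.49336769 194.19690604]
{'xy': [315.9, 98.2], 'conf': 0.73} [ 0.44350916 46.34252889]
pos [572.5 142.  194.1] yaw 1.749 clk 15.85 F [-0.2  0.3 -0.6]
turn [-0.    -0.     0.001] shift [-0.56  -0.     0.045]
```

View pics/c7.png

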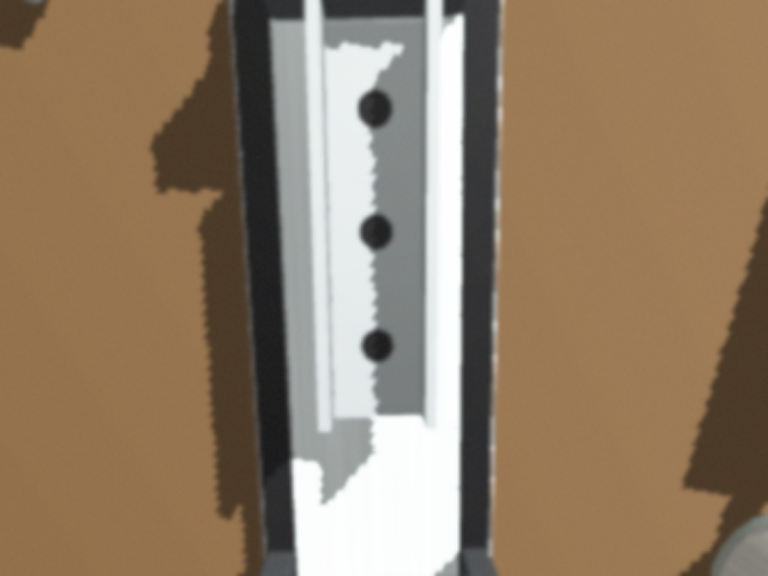

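Emit:
step_arm([
  [[0,0,0],[-0.18,0,0],-1],
  [[0,0,0],[-0.36,0,0],-1],
  [[0,0,0],[-0.52,0,0],-1],
  [[0,0,0],[-0.55,0,0],-1],
  [[0,0,0],[-0.55,0,0.15],-1],
  [[0,0,0],[-0.55,0,0.35],-1],
  [[0,0,0],[-0.55,0,0.46],-1],
  [[0,0,0],[-0.55,0,0.46],-1],
])

```text
clock: 16.65
eef_pos: [589.6, 34.5, 98.9]
tcp_rot: [-3.135, -0.001, 1.75]
contact_force: [0.3, 0.8, -0.4]
opening: 0.0
grasp_force: 0.0
```

```bash
python3 - <<'E'
from h import *
print('stop ref',tojl((573.0,101.8)))
s=telemetry.sense();print(tojl(s['eef_pos']),s['eef_pos'],s['contact_force'],s['opening'])
E
```

```text
stop ref [ -6.69768204 -72.65583979]
[  -2.24509916 -141.86508961] [589.56919107  34.45604955  98.93009269] [ 0.29033846  0.8367321  -0.42014093] 0.00018753127380794033
```

Emit:
step_arm([
  [[0,0,0],[0.08,0,0],-1],
  [[0,0,0],[0.14,0,0],-1],
  [[0,0,0],[0.19,0,0],-1],
  [[0,0,0],[0.24,0,0],-1],
  [[0,0,0],[0.29,0,0],-1],
  [[0,0,0],[0.34,0,0],-1],
  [[0,0,0],[0.39,0,0],-1],
  [[0,0,0],[0.42,0,0],-1],
])

```text
clock: 17.45
eef_pos: [577.4, 116.7, 103.1]
tcp_rot: [3.141, 0.0, 1.75]
contact_force: [-1.0, -4.2, 2.7]
opening: 0.001
grasp_force: 2.1
```

Emit:
step_arm([
  [[0,0,0],[0.015,0,0],-1],
  [[0,0,0],[0.03,0,0],-1],
  [[0,0,0],[0.045,0,0],-1],
  [[0,0,0],[0.06,0,0],-1],
  [[0,0,0],[0.075,0,0],-1],
  [[0,0,0],[0.08,0,0],-1],
])

```text
clock: 18.05
eef_pos: [574.5, 131.8, 102.2]
tcp_rot: [-3.142, 0.0, 1.749]
contact_force: [0.3, -4.1, 3.3]
opening: -0.002
grasp_force: 2.6
```

```bash
python3 - <<'E'
from h import *
s=telemetry.sense();print(tojl(s['eef_pos']),s['eef_pos'],s['contact_force'],s['clock'])
E
```

```text
[ 3.60983234e-02 -4.33995321e+01] [574.47720421 131.78488298 102.23993336] [ 0.3462336  -4.11239994  3.2739265 ] 18.05
```

Emit:
step_arm([
  [[0,0,0],[0.01,0,0],-1],
  [[0,0,0],[0.02,0,0],-1],
  [[0,0,0],[0.03,0,0],-1],
  [[0,0,0],[0.035,0,0],-1],
  [[0,0,0],[0.035,0,0],-1],
])

```text
clock: 18.55
eef_pos: [573.2, 138.4, 102.2]
tcp_rot: [-3.141, 0.0, 1.749]
contact_force: [-0.5, -3.2, 3.1]
opening: -0.001
grasp_force: 2.1
```

Emit:
step_arm([
  [[0,0,0],[0.01,0,0],-1],
  [[0,0,0],[0.015,0,0],-1],
  [[0,0,0],[0.02,0,0],-1],
  [[0,0,0],[0.02,0,0],-1],
])

```text
clock: 18.95
eef_pos: [572.5, 141.9, 102.3]
tcp_rot: [-3.141, 0.001, 1.749]
contact_force: [0.2, -7.4, 3.0]
opening: -0.001
grasp_force: 3.3
```

Emit:
step_arm([
  [[0,0,0],[0.005,0,0],-1],
  [[0,0,0],[0.01,0,0],-1],
  [[0,0,0],[0.015,0,0],-1],
  [[0,0,0],[0.015,0,0],-1],
])

```text
clock: 19.35
eef_pos: [572.4, 142.1, 102.3]
tcp_rot: [-3.141, 0.005, 1.75]
contact_force: [2.9, -21.4, 4.2]
opening: -0.001
grasp_force: 11.2
```

Emit:
step_arm([
  [[0,0,0],[-0.03,0,0],-1],
  [[0,0,0],[-0.1,0,0],-1],
  [[0,0,0],[-0.25,0,0],-1],
  [[0,0,0],[-0.4,0,-0.2],-1],
  [[0,0,0],[-0.5,0,-0.4],-1],
  [[0,0,0],[-0.5,0,-0.6],-1],
  [[0,0,0],[-0.5,0,-0.6],-1],
  [[0,0,0],[-0.5,0,-0.6],-1],
])

```text
clock: 20.15
eef_pos: [590.2, 46.9, 223.0]
tcp_rot: [3.14, -0.0, 1.748]
contact_force: [-0.0, -0.2, -1.2]
opening: 0.002
grasp_force: 0.0
```

```bash
python3 - <<'E'
from h import *
w=save('wrist','w8.png');s=save('side','s8.png');t=save('top','t8.png')
a=cv2.resize(w[0:200,180:460],(560,400));b=cv2.resize(s[220:370,200:340],(240,257))
o=np.zeros((580,800,3),np.uint8);o[:400,:560]=a;o[:257,560:]=b
b=cv2.resize(t[180:250,150:290],(240,120));o[260:380,560:]=b
cv2.imwrite('pics/c8.png',o[:400,:,::-1])
print(telemetry.sense()['contact_force'],telemetry.sense()['clock'])
E
```

```text
[-0.46737949  0.40100167 -0.18740926] 20.3
```

View pics/c8.png

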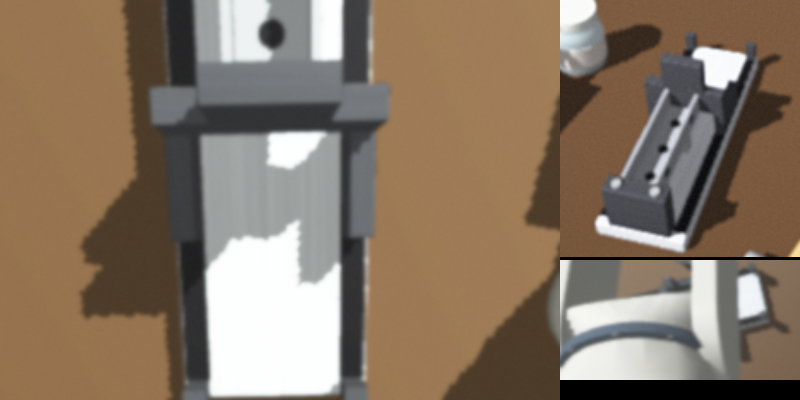

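The side view shows the bracket flat and in line, with its ends against the carriage and the fixed jaw, and the robot is clear. I'll hand it in.

```bash
python3 -c "
from h import *
print(r.sign_off())"
```

```text
the job is handed in; nothing more can be done
None
```

I handed the job in at about 20 s on the robot's clock: the long bracket is nipped end to end, looks flat on both rests, and the robot is clear of everything; the interface returned no verdict.

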